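# Clear the tub hatch and hold it at its balance point

### The arm

A 6-joint arm with a two-finger parallel gripper is mounted at the origin on the work surface. World frame = base frame: x ahead of the robot, y to its left, z up, the work surface at z = 0. Lengths are in mm, angles in rad, forces in N, time in s.
With the tool pointing down it reaches from about 275 to 850 mm from the base axis. Payload 19 kg.
Tool frame: the origin (TCP) lies between the finger pads; the fingertips stand 14 mm ahead of it and the grasp point (between the pads) lies 5 mm behind it (robot.tip_extent is the distance from the TCP to the fingertips, in mm); z points along the fingers, y is the direction in which the jaws open and shut (so a half turn about z gives the same grasp; the last joint's range is limited). The gripper opens to 85 mm and grips with 20 to 120 N. Pads are 22 mm wide; open, the fingers measure 114 mm over their backs; the gripper's body (76 mm by 85 mm) begins 54 mm behind the grasp point. The pads swing forward as they close: fully open they stand 13 mm farther back than shut.
Start: joints at [1.015, 0.15, 1.437, -0, 1.554, -0.134], TCP at [235.408, 524.571, 245.267] pointing down, gripper open.
Joint ranges: [-2.8, 2.8], [-0.68, 2.1], [0.12, 2.68], [-1.39, 4.53], [0.16, 2.79], [-2.81, 2.81]. Speed limits (rad/s): [1.89, 1.89, 2.22, 3.01, 3.01, 3.01].

### API

Orientations are given as a unit quaternion [x, y, z, w].
In Python, from workcell import robot, cams gives the robot as it stands.
- The arm moves only by the tool jog_arm, never from a script. Its argument "motion" is a list of rows, each a list of 2 entries, a list of its own where there are three numbers: the shift along the tool's x, y, z in m, then the turn about the tool's z in rad. A call has exactly 5 rows; each row shifts and turns the commanded pose from where the row before left it, along the tool's axes as they then stand; what a row does not reach is not made up. A row lasts 1/8 s, in which the tool goes at most 62.5 mm and 10.7 degrees, less where a joint would pass 70% of its speed; a pose out of reach is approached as far as the arm can. A call is refused whole if a number of a shift passes 0.0625 or a number of a turn 0.188, either way. A call with a gripper value outside its range is refused whole. "gripper" is the opening in per cent of the stroke, from 0 (shut) to 100 (fully open), set as the call begins (left out, the last holds). The fingers move at their own pace and stop on an object; "squeeze" is the grip in N (left out, the last holds). Time passes only in rows, so rows that do not move let the fingers close, or fill a call up. It gives the time, the measured TCP pose, the force and the opening at its end, in the units of the state.
- robot.state(): the state, without advancing time (a new reading comes with each control period).
- cams.snapshot(name): name is "scene" or "top"; returns (picture, depth): 384x512x3 uint8, blue, green, red; 384x512 float32, mm along the optical axis (not along the pixel's ray), 0 where there is no reading.
- cams.calibration(name): a dict with "vfov" (degrees; the focal length in pixels is half the picture's height over the tangent of half this angle, whatever the lens; pixels are square), "cx", "cy" (the principal point, pixels), "R" (3x3) and "t" (3): a world point X has camera coordinates R X + t. Camera axes: x right, y down, z forward; pixel columns grow to the right and rows downward; lengths in mm; the calibration is good to about 2 mm. A picture is of the moment at which its call begins. calibration takes no time and is no camera call.
- robot.sign_off(): hands the job in, once; it reports no verdict.
The state is a dict: "t": time; "q": joint angles; "joint_vel": joint speeds; "effort": joint torques, N m; "tcp_pos": TCP position; "eef_rot": TCP orientation; "force": force on the tool from outside, world axes, zero at the start; "ft_torque": the same for the moment, N m; "grip_width": finger opening in mm.
Only numpy, scipy, OpenCV 4.12 (cv2) and the standard library are available. Lean on these libraries where they do the work, as an engineer would, in place of code of your own. Each camera call takes 0.05 s, during which the arm holds its last target.

### The job

With the scraper block in the gripper, sweep the three loose metal offcuts off the closed hatch of the deburring tub into the catch tray fixed to its side (never with the bare fingers), then lay the scraper back on its rubber mat and let go of it. Then take the hatch by its red bar and raise it past its balance point, about 55 degrees open, keeping hold so that it does not fly open to its stop, then ease it back to about ten degrees short of the balance point. Finish while still holding it still there by the bar, for a colleague who will fit a new stay, and leave everything else on the bench where it is.

Things in the scene. Friction and masses are not known exactly. Their poses are not given: they have to be found in the camera images.
- tub: the green deburring tub, fixed to the bench, 190 mm deep (its x) by 240 mm wide (its y), the top face of its closed hatch 84 mm above the bench; origin at the centre of its underside, z up, its -x side faces the robot (turned up to about 15 degrees). The catch tray is fixed to its +y side. A painted quadrant stands beside the hinge at the -y side: its green part marks the hatch angles to hold, its red part those past the balance point
- hatch_top (a point): centre of the top face of the closed hatch (does not move with the hatch), 84 mm above the bench; axes as the tub. The hatch is a flat plain plate, 190 mm (x) by 240 mm (y), with no rim, so that things can be swept off its +y edge into the tray
- tray_floor (a point): centre of the inner floor of the dark steel catch tray, 20 mm above the bench; axes as the tub, 175 mm in +y from the tub's centre. Inside 190 mm (x) by 110 mm (y); it begins right below the hatch's +y edge; its three other walls rise to 70 mm above the bench
- hatch_hinge (a point): middle of the hatch's hinge line, at the tub's far (+x) edge, 81 mm above the bench; the line runs along the tub's y
- hatch_bar (a point): middle of the red round bar by which the hatch is lifted: 14 mm thick, 132 mm long along the tub's y, free over 108 mm between two side arms; it moves with the hatch, 250 mm from the hinge line, shut 81 mm above the bench and 60 mm clear (centre to face) in front of the tub's front wall. Gripped from above across the tub's x, it can turn between the fingers
- hatch (a joint): opening angle of the aluminium hatch in rad, 0 shut (level), growing as its bar rises towards the far side; stop at 1.6. Hatch 0.9 kg, with a spring: below the balance point at 0.96 rad (55 degrees) it falls shut by itself, above it it swings open by itself; 1 to 2 N at the bar moves it at any angle
- mat: the scraper's black rubber mat, fixed, 190 mm (x) by 120 mm (y), 4 mm thick; origin at the centre of its underside; to the left or the right of the tub
- scraper_mid (a point): scraper block, about 0.2 to 0.3 kg, standing on its mat; point on its centre line 35 mm above its underside, z up. A wooden block 140 mm long (its x), 34 mm thick (its y) and 24 mm high, with an orange sole, carries a blue grip 70 mm (x) by 24 mm (y) that rises from 24 to 70 mm above the underside: take it from above across its y
- chip_disc_mid (a point): centre of a dark steel disc offcut, 22 mm across, 9 mm high, lying on the hatch
- chip_square_mid (a point): centre of a brass offcut, 20 by 18 mm, 9 mm high, lying on the hatch
- chip_angle_mid (a point): centre of a copper L-shaped offcut, 26 by 22 mm, 9 mm high, lying on the hatch. All three lie within 50 mm of the hatch's centre in x, and from 65 mm on its -y side to 70 mm on its +y side
- collar_a: bystander, leave alone: aluminium ring 64 mm across, 22 mm high, in the cardboard tray
- collar_b: bystander, leave alone: stepped steel collar 72 mm across, 34 mm high, in the cardboard tray
- shade: bystander, leave alone: white cone lamp shade, 110 mm across the foot, 110 mm high
- oil: bystander, leave alone: yellow bottle, 56 mm across, 150 mm high
- driver: bystander, leave alone: screwdriver with black handle lying on the bench in front of the tub
- tape: bystander, leave alone: roll of paper tape 76 mm across, 24 mm high, lying in front of the tub
There are look-alikes about, which are no part of the job. What is meant by the part that bears scraper_mid is not white, and is the larger of those in its own colour.

How it is judged (in metres and radians):
On the way, in this order (a step that is already met when the one before it is completed fails the run):
1. the scraper is held by the gripper, up at the height of the hatch (contact force between the fingers and scraper above 1 N and height (world z) of scraper_mid above 0.09 m), for 0.1 s.
2. all three offcuts lie in the catch tray while the gripper still holds the scraper and the hatch is shut (x of chip_disc_mid in the frame of tray_floor between -0.1 and 0.1 m and y of chip_disc_mid in the frame of tray_floor between -0.06 and 0.06 m and z of each of chip_disc_mid, chip_square_mid, chip_angle_mid in the frame of tray_floor below 0.035 m and x of chip_square_mid in the frame of tray_floor between -0.1 and 0.1 m and y of chip_square_mid in the frame of tray_floor between -0.06 and 0.06 m and x of chip_angle_mid in the frame of tray_floor between -0.1 and 0.1 m and y of chip_angle_mid in the frame of tray_floor between -0.06 and 0.06 m and value of joint hatch below 0.06 rad and contact force between the fingers and scraper above 1 N), for 0.1 s.
3. the scraper rests on its mat, let go (horizontal distance between scraper_mid and mat below 0.06 m and height (world z) of scraper_mid below 0.05 m and contact force between the fingers and scraper below 0.1 N), for 0.2 s.
4. the hatch, held by the gripper, is raised past its balance point (over 1.0 rad) (value of joint hatch above 1 rad and contact force between the fingers and hatch above 0.1 N), for 0.1 s.
At the end, for the whole second after the job is handed in: the fingers hold the hatch still (under 0.08 rad/s) at 0.70 to 0.93 rad, just below the balance point at 0.96; the three offcuts lie within the catch tray, centres under 35 mm above its floor; the scraper rests on its mat, released, within 60 mm of the mat's centre (all of step 3 and value of joint hatch between 0.7 and 0.93 rad and velocity of joint hatch between -0.08 and 0.08 rad/s and contact force between the fingers and hatch above 0.1 N and x of chip_disc_mid in the frame of tray_floor between -0.1 and 0.1 m and y of chip_disc_mid in the frame of tray_floor between -0.06 and 0.06 m and z of each of chip_disc_mid, chip_square_mid, chip_angle_mid in the frame of tray_floor below 0.035 m and x of chip_square_mid in the frame of tray_floor between -0.1 and 0.1 m and y of chip_square_mid in the frame of tray_floor between -0.06 and 0.06 m and x of chip_angle_mid in the frame of tray_floor between -0.1 and 0.1 m and y of chip_angle_mid in the frame of tray_floor between -0.06 and 0.06 m); the arm keeps its last pose, push and grip.
It fails at once if the hatch is raised (over 0.15 rad) while an offcut is not yet in the tray (value of joint hatch above 0.15 rad and (not (x of chip_disc_mid in the frame of tray_floor between -0.1 and 0.1 m and y of chip_disc_mid in the frame of tray_floor between -0.06 and 0.06 m and z of chip_disc_mid in the frame of tray_floor below 0.035 m) or not (x of chip_square_mid in the frame of tray_floor between -0.1 and 0.1 m and y of chip_square_mid in the frame of tray_floor between -0.06 and 0.06 m and z of chip_square_mid in the frame of tray_floor below 0.035 m) or not (x of chip_angle_mid in the frame of tray_floor between -0.1 and 0.1 m and y of chip_angle_mid in the frame of tray_floor between -0.06 and 0.06 m and z of chip_angle_mid in the frame of tray_floor below 0.035 m))).
It fails at once if the hatch flies open to near its stop (over 1.45 rad) (value of joint hatch above 1.45 rad).
It fails at once if the fingers push an offcut (contact force between the fingers and chip_disc above 0.5 N or contact force between the fingers and chip_square above 0.5 N or contact force between the fingers and chip_angle above 0.5 N).
It fails at once if a bystander is moved by more than 30 mm (distance of any of collar_a, collar_b, shade, oil, driver, tape from where it was at the start of the episode above 0.03 m).
It also fails if it takes over 66 s, if anything falls off the work surface, if the arm or the gripper's body presses on something with over 40 N, if the wrist force passes 120 N, or if a joint passes its speed limit or range.

## Working session

There is one attempt and no reset: what is moved stays moved. The work goes in short steps, Python scripts to look and compute and a tool call to move; the robot and the scene stay as the last step left them, time stands still between calls to the robot, and variables do not carry over. Pictures are saved under pics/ and viewed, and the job is handed in when it is done.

Besides the shell and the picture viewer there is one more tool, called after "Call:" as name(argument=value, ...) on one line, values as JSON. jog_arm: Moves the arm, as the interface text tells. Its arguments: {"type":"object","properties":{"motion":{"type":"array"},"gripper":{"type":"number"},"squeeze":{"type":"number"}},"required":["motion"]}

```bash
ls; mkdir -p pics; python3 - <<'E'
from workcell import robot, cams
import cv2,numpy as np
print(robot.state())
for n in ("scene","top"):
    p,d=cams.snapshot(n); cv2.imwrite(f"pics/{n}0.png",p); np.save(f"pics/{n}0.npy",d); print(n,cams.calibration(n))
E
```

```text
pics
{'t': 0.0, 'q': array([ 1.01500488e+00,  1.50989823e-01,  1.43802714e+00, -2.90430072e-06,
        1.55378724e+00, -1.34012638e-01]), 'joint_vel': array([ 1.74173547e-03, -4.62239910e-04, -3.28869206e-04,  2.55831172e-05,
       -1.96459474e-03, -6.40973105e-04]), 'effort': array([-1.03783743e-03, -7.13053250e+01, -5.70865989e+01, -1.87090968e-04,
        9.07306094e-03, -1.32533975e-05]), 'tcp_pos': array([235.30132383, 524.40358067, 244.67520717]), 'eef_rot': array([ 2.09329619e-01,  9.77844949e-01, -5.70588539e-04, -2.03447963e-04]), 'force': array([0.20157434, 0.02769375, 0.01134705]), 'ft_torque': array([ 0.00106362, -0.02956625,  0.00695074]), 'grip_width': 85.6171965084888}
scene {'vfov': 54.097428720303604, 'cx': 252.34895737129227, 'cy': 188.36620051592948, 'R': array([[ 0.75303436,  0.65783957, -0.01365099],
       [ 0.48888037, -0.57327012, -0.65753886],
       [-0.44038078,  0.48847565, -0.75329696]]), 't': array([-399.05439219, -156.66252052, 1408.7090262 ])}
top {'vfov': 43.67933826015645, 'cx': 256.54159884571993, 'cy': 200.06704581617743, 'R': array([[-0.00844971, -0.99995841,  0.00343358],
       [-0.99039209,  0.0078948 , -0.13806222],
       [ 0.13802937, -0.00456718, -0.99041761]]), 't': array([  36.18098404,  515.83196342, 1530.83783151])}
```

View pics/scene0.png

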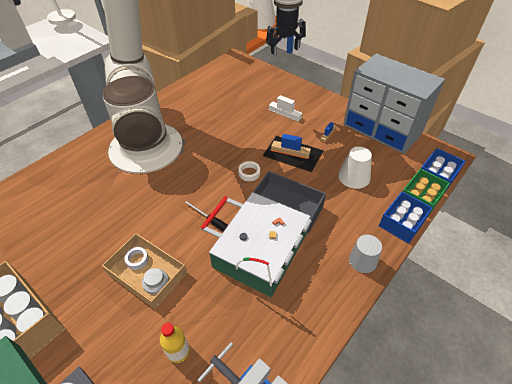

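View pics/top0.png

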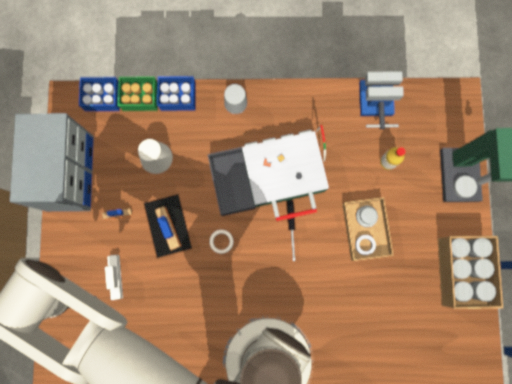

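The scraper candidates in the top view are the white block at (113,277), the small blue one at (117,212), and the large wood and blue block on the black mat at (167,229). I choose the one on the mat because it is not white and is the larger blue one. Next I crop close to check it and measure.

```bash
cat > h.py <<'E'
import cv2,numpy as np
from workcell import robot,cams
def cal(n):
    c=cams.calibration(n); f=192/np.tan(np.radians(c['vfov']/2)); return c,f
def ray(n,uv,z):
    c,f=cal(n); uv=np.atleast_2d(uv).astype(float)
    d=np.c_[(uv[:,0]-c['cx'])/f,(uv[:,1]-c['cy'])/f,np.ones(len(uv))]@c['R']
    o=-c['R'].T@c['t']; return o+d*((z-o[2])/d[:,2])[:,None]
def cloud(n,dep):
    c,f=cal(n); v,u=np.mgrid[:384,:512]
    P=np.dstack([(u-c['cx'])/f*dep,(v-c['cy'])/f*dep,dep])-c['t']
    return P@c['R']
def comps(mask,mn=8):
    k,l,s,ce=cv2.connectedComponentsWithStats(mask.astype(np.uint8))
    return [(s[i,4],ce[i].round(1),l==i) for i in range(1,k) if s[i,4]>=mn]
E
python3 - <<'E'
from h import *
p=cv2.imread('pics/top0.png'); s=cv2.imread('pics/scene0.png')
a=cv2.resize(p[120:270,90:340],None,fx=3.1,fy=3.1,interpolation=cv2.INTER_CUBIC); cv2.imwrite('pics/c1.png',a)
a=cv2.resize(s[120:300,190:340],None,fx=3.3,fy=3.3,interpolation=cv2.INTER_CUBIC); cv2.imwrite('pics/c2.png',a)
for n,im in (('top',p),('scene',s)):
    P=cloud(n,np.load(f'pics/{n}0.npy'))
    H=cv2.cvtColor(im,cv2.COLOR_BGR2HSV); h,S,V=[H[...,i].astype(int) for i in range(3)]
    for nm,m in (('blue',(abs(h-112)<14)&(S>150)&(V>50)),('red',((h<6)|(h>174))&(S>180)&(V>100)),('white',(V>200)&(S<30)),('black',(V<45))):
        for A,ce,l in comps(m,25):
            if not(90<ce[0]<345 and 110<ce[1]<290):continue
            q=P[l]; q=q[np.isfinite(q).all(1)]
            print(n,nm,A,ce,np.median(q,0).round(),'z',np.percentile(q[:,2],[5,95]).round())
E
```

```text
top blue 43 [115.  212.3] [479. 491.  46.] z [40. 51.]
top blue 167 [164.1 227.2] [427. 325.  73.] z [57. 79.]
top red 146 [295.5 214.4] [463. -85.  86.] z [77. 92.]
top white 4172 [286.2 166.6] [616. -64.  83.] z [78. 89.]
top white 345 [149.9 149.4] [670. 368. 109.] z [103. 114.]
top white 339 [111.7 278.8] [263. 494.  33.] z [19. 73.]
top black 1010 [167.9 223.4] [446. 324.   3.] z [-3.  9.]
top black 49 [289.8 205.6] [497. -78.  23.] z [20. 30.]
scene blue 63 [328.5 128.3] [484. 482.  42.] z [23. 47.]
scene blue 248 [291.1 141.6] [435. 318.  62.] z [33. 75.]
scene red 172 [213.9 212.5] [466. -94.  85.] z [80. 89.]
scene red 34 [258.7 260.2] [ 702. -171.  177.] z [167. 183.]
scene white 473 [121.6 158.5] [  -2. -103.   11.] z [ 7. 17.]
scene white 61 [249.4 168.8] [389. 149.  23.] z [20. 27.]
scene white 4535 [260.1 237.3] [622. -75.  83.] z [80. 86.]
scene white 151 [135.7 256.4] [ 372. -322.   25.] z [22. 28.]
scene white 251 [152.1 276.5] [ 463. -334.   37.] z [20. 40.]
scene black 583 [296.1 158.3] [483. 301.   3.] z [-0.  6.]
scene black 88 [218.9 224.1] [470. -89.  22.] z [14. 27.]
```

View pics/c1.png

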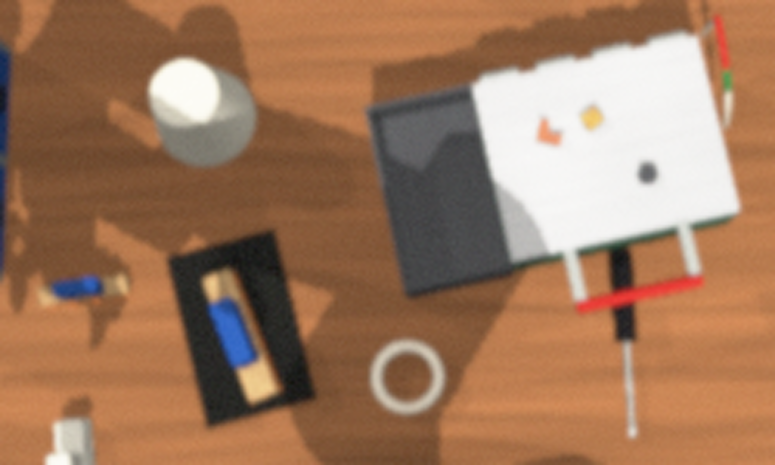

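View pics/c2.png

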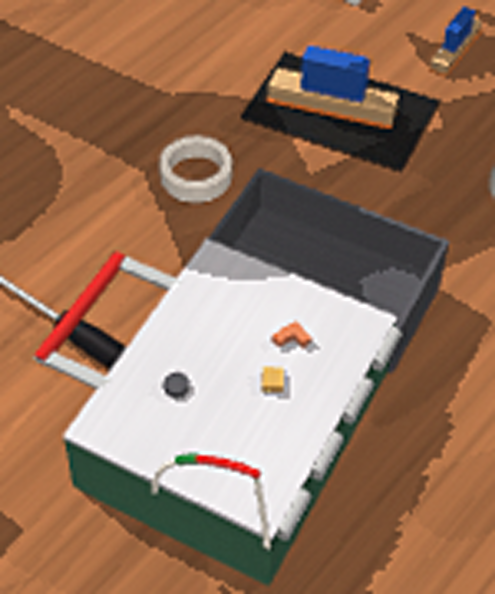

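The crop confirms the choice: a wood block with an orange sole and blue grip, on the mat. The lookalikes are the small blue block and the white block. The chips are in the top crop, with copper at (549,132), brass at (592,118) and the disc at (647,172). Now the exact poses.

```bash
python3 - <<'E'
from h import *
def rect(P):
    (c,s,a)=cv2.minAreaRect(P[:,:2].astype(np.float32)); return np.round(c,1),np.round(s,1),round(a,1)
for n in('top','scene'):
    im=cv2.imread(f'pics/{n}0.png');P=cloud(n,np.load(f'pics/{n}0.npy'))
    H=cv2.cvtColor(im,cv2.COLOR_BGR2HSV); h,S,V=[H[...,i].astype(int) for i in range(3)]
    def uvs(l): v,u=np.nonzero(l); return np.c_[u,v]
    z=P[...,2]
    # hatch: height 84, near
    near=(np.hypot(P[...,0]-616,P[...,1]+60)<200)
    m=near&(abs(z-84)<9)&(S<60)&(V>100)
    m=cv2.morphologyEx(m.astype(np.uint8),cv2.MORPH_OPEN,np.ones((11,11)))
    l=max(comps(m),key=lambda x:x[0])[2]; print(n,'hatch',rect(ray(n,uvs(l),84)))
    m=((h<6)|(h>174))&(S>150)&(V>80)&(np.hypot(P[...,0]-465,P[...,1]+88)<90)&(z<100)
    print('bar',rect(ray(n,uvs(m),84)))
    m=(abs(h-112)<14)&(S>120)&(V>40)&(np.hypot(P[...,0]-430,P[...,1]-322)<60)
    mt=m&(abs(z-74)<6); print('grip top',rect(ray(n,uvs(mt),74)),mt.sum())
    m=(V<55)&(np.hypot(P[...,0]-440,P[...,1]-322)<130)&(z<20)
    l=max(comps(m),key=lambda x:x[0])[2]; print('mat',rect(ray(n,uvs(l),4)))
    m=(h>8)&(h<25)&(abs(z-28)<7)&(np.hypot(P[...,0]-430,P[...,1]-322)<95); m=cv2.morphologyEx(m.astype(np.uint8),cv2.MORPH_OPEN,np.ones((2,2)))
    print('wood',rect(ray(n,uvs(m),28)),m.sum())
    hatch=near&(abs(z-88)<15)
    from itertools import chain
    core=np.hypot(P[...,0]-616,P[...,1]+64)<90
    for nm,mm in(('cu',(S>90)&(h<13)),('br',(S>90)&(h>15)&(h<35)),('disc',(V<110))):
        for A,ce,l in comps(hatch&core&mm,6): print(nm,A,ce,ray(n,[ce],91).round(1))
    m=(V<110)&(S<60)&(np.hypot(P[...,0]-585,P[...,1]-110)<130)&(z<80)
    l=max(comps(m),key=lambda x:x[0])[2]; print('tray',rect(ray(n,uvs(l),70)))
E
```

```text
top hatch (array([615.6, -58.4]), array([197.5, 240.5]), 11.2)
bar (array([463.7, -92.2]), array([ 19.2, 130.6]), 13.6)
grip top (array([426.5, 324.8]), array([65.9, 24.3]), 21.8) 149
mat (array([439.2, 327.2]), array([181.9, 111.8]), 14.6)
wood (array([424. , 321.3]), array([140.4,  30.9]), 22.3) 170
cu 23 [266.  162.9] [[627.8   1.   91. ]]
br 25 [280.4 157.6] [[644.7 -45.1  91. ]]
tray (array([578.2, 100.7]), array([204.5, 139.3]), 13.0)
scene hatch (array([620. , -57.4]), array([203.1, 241.9]), 15.4)
bar (array([465.2, -91.6]), array([ 16. , 130.9]), 13.3)
grip top (array([433.3, 320.3]), array([68. , 29.3]), 21.6) 103
mat (array([440.8, 324.4]), array([188.5, 120.5]), 14.7)
wood (array([439.4, 318.5]), array([137.9,  35.6]), 22.6) 146
cu 53 [278.1 221.2] [[630.   -2.1  91. ]]
br 45 [272.4 234.7] [[646.6 -48.   91. ]]
disc 42 [243.1 236.5] [[ 589.5 -104.8   91. ]]
tray (array([590.4,  90.4]), array([211. , 164.2]), 12.0)
```

```bash
cat >> h.py <<'E'
TUB=np.array([617.,-58.]); YAW=np.radians(13.)
def tub(x,y): c,s=np.cos(YAW),np.sin(YAW); return TUB+np.array([c*x-s*y,s*x+c*y])
def plan(xy,z,ydeg=None,n=5,start=None):
    """rows from start (measured if None) to world target; ydeg = wanted angle of tool y (mod 180)"""
    from scipy.spatial.transform import Rotation as Ro
    st=robot.state(); R=Ro.from_quat(st['eef_rot']).as_matrix(); p=st['tcp_pos']
    ya=np.degrees(np.arctan2(R[1,1],R[0,1])); print('t',st['t'].round(2) if hasattr(st['t'],'round') else st['t'],'tcp',p.round(1),'y',ya.round(1),'tilt z',R[:,2].round(3),'F',st['force'].round(1),'w',round(st['grip_width'],1))
    d=0 if ydeg is None else (ydeg-ya+90)%180-90
    step=(np.r_[xy,z]-p)/n/1000
    Rr=R.copy(); rows=[]; th=-np.radians(d)/n
    for i in range(n):
        s=Rr.T@step; rows.append([[float(round(v,4)) for v in s],round(float(th),4)])
        Rr=Rr@Ro.from_euler('z',th).as_matrix()
    for i in range(0,n,5): print(rows[i:i+5])
E
python3 -c "
from h import *
plan([429,322],130,112,10)"
```

```text
t 0.1 tcp [235.3 524.4 244.8] y 65.8 tilt z [-0.001 -0.001 -1.   ] F [ 0.3  0.5 -0.6] w 85.7
[[[-0.026, -0.0105, 0.0115], -0.0806], [[-0.025, -0.0126, 0.0115], -0.0806], [[-0.0239, -0.0146, 0.0115], -0.0806], [[-0.0227, -0.0164, 0.0115], -0.0806], [[-0.0213, -0.0182, 0.0115], -0.0806]]
[[[-0.0198, -0.0199, 0.0115], -0.0806], [[-0.0181, -0.0214, 0.0115], -0.0806], [[-0.0163, -0.0228, 0.0115], -0.0806], [[-0.0144, -0.024, 0.0115], -0.0806], [[-0.0124, -0.0251, 0.0115], -0.0806]]
```

Call:
jog_arm(motion=[[[-0.026,-0.0105,0.0115],-0.0806],[[-0.025,-0.0126,0.0115],-0.0806],[[-0.0239,-0.0146,0.0115],-0.0806],[[-0.0227,-0.0164,0.0115],-0.0806],[[-0.0213,-0.0182,0.0115],-0.0806]], gripper=80, squeeze=70)

```text
t: 0.72
tcp_pos: [332.7, 422.6, 187.1]
eef_rot: [0.008, 1.0, -0.0, -0.0]
force: [0.9, 0.1, -0.6]
grip_width: 68.3
```

Call:
jog_arm(motion=[[[-0.0198,-0.0199,0.0115],-0.0806],[[-0.0181,-0.0214,0.0115],-0.0806],[[-0.0163,-0.0228,0.0115],-0.0806],[[-0.0144,-0.024,0.0115],-0.0806],[[-0.0124,-0.0251,0.0115],-0.0806]])

```text
t: 1.35
tcp_pos: [429.6, 321.4, 129.7]
eef_rot: [-0.192, 0.981, -0.0, -0.0]
force: [0.2, 1.4, -0.9]
grip_width: 68.5
```

```bash
python3 -c "
from h import *
plan([429,322],49,112,5)
for n in ('top','scene'):
  p,d=cams.snapshot(n); cv2.imwrite(f'pics/{n}1.png',p)
  q=p[150:290,100:250] if n=='top' else p[90:200,220:370]
  cv2.imwrite(f'pics/{n}1c.png',cv2.resize(q,None,fx=4,fy=4,interpolation=cv2.INTER_CUBIC))
"
```

```text
t 1.35 tcp [429.6 321.4 129.7] y 112.2 tilt z [-0. -0. -1.] F [ 0.2  1.4 -0.9] w 68.5
[[[0.0001, 0.0002, 0.0161], 0.0006], [[0.0001, 0.0002, 0.0161], 0.0006], [[0.0001, 0.0002, 0.0161], 0.0006], [[0.0001, 0.0002, 0.0161], 0.0006], [[0.0001, 0.0002, 0.0161], 0.0006]]
```

View pics/scene1c.png

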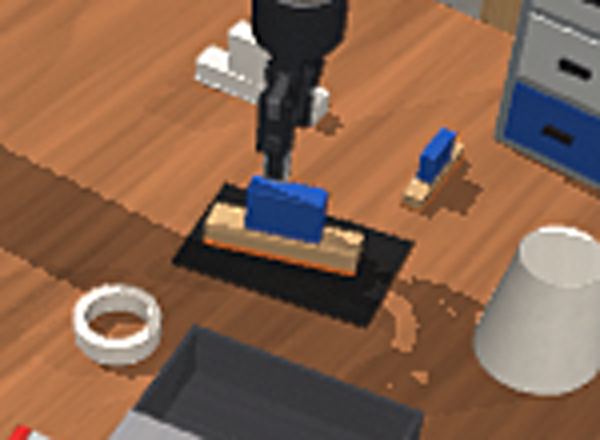

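View pics/top1c.png

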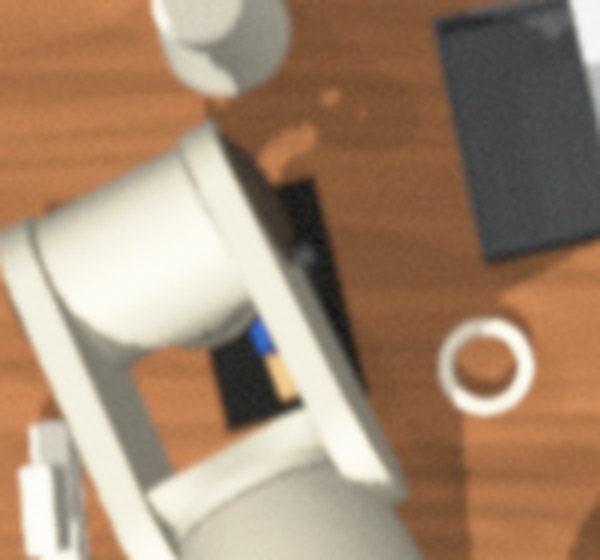

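The scene crop shows the open fingers above the blue grip, grip top at about (288,190). Descending.

Call:
jog_arm(motion=[[[0,0,0.0161],0],[[0,0,0.0161],0],[[0,0,0.0161],0],[[0,0,0.0161],0],[[0,0,0.0161],0]])

```text
t: 2.08
tcp_pos: [429.0, 322.3, 48.6]
eef_rot: [-0.191, 0.982, -0.0, -0.0]
force: [0.8, -0.0, -0.6]
grip_width: 68.4
```

Call:
jog_arm(motion=[[[0,0,0],0],[[0,0,0],0],[[0,0,0],0],[[0,0,0],0],[[0,0,0],0]], gripper=0)

```text
t: 2.7
tcp_pos: [429.4, 322.3, 50.3]
eef_rot: [-0.191, 0.982, 0.0, 0.0]
force: [-1.2, 0.1, 5.1]
grip_width: 24.0
```

```bash
python3 -c "
from h import *
plan([429,322],49,112,5)
for n in ('top','scene'):
  p,d=cams.snapshot(n); cv2.imwrite(f'pics/{n}2.png',p)
  q=p[150:290,100:250] if n=='top' else p[90:200,220:370]
  cv2.imwrite(f'pics/{n}2c.png',cv2.resize(q,None,fx=4,fy=4,interpolation=cv2.INTER_CUBIC))
"
```

```text
t 2.7 tcp [429.4 322.3  50.3] y 112.0 tilt z [ 0.001  0.    -1.   ] F [-1.2  0.1  5.1] w 24.0
[[[0.0001, -0.0, 0.0003], 0.0], [[0.0001, -0.0, 0.0003], 0.0], [[0.0001, -0.0, 0.0003], 0.0], [[0.0001, -0.0, 0.0003], 0.0], [[0.0001, -0.0, 0.0003], 0.0]]
```

View pics/scene2c.png

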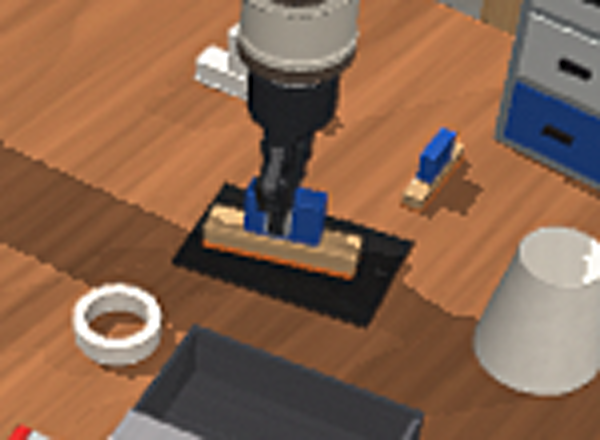

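Gripped: the width reads 24.0 mm. The crop shows the fingers close to the middle of the grip. Lifting, then going over the hatch.

Call:
jog_arm(motion=[[[0,0,-0.02],0],[[0,0,-0.025],0],[[0,0,-0.025],0],[[0,0,-0.03],0],[[0,0,-0.03],0]])

```text
t: 3.42
tcp_pos: [428.9, 322.0, 180.5]
eef_rot: [-0.191, 0.982, -0.0, -0.0]
force: [1.0, 0.1, -2.2]
grip_width: 23.4
```

```bash
python3 -c "
from h import *
print(tub(-10,-76))
plan(tub(-10,-76),178,103,15)
"
```

```text
[ 624.35257948 -134.30163547]
t 3.425 tcp [428.9 322.  180.5] y 112.0 tilt z [-0. -0. -1.] F [ 1.   0.1 -2.2] w 23.4
[[[-0.0007, -0.0331, 0.0002], 0.0105], [[-0.001, -0.0331, 0.0002], 0.0105], [[-0.0014, -0.0331, 0.0002], 0.0105], [[-0.0017, -0.033, 0.0002], 0.0105], [[-0.0021, -0.033, 0.0002], 0.0105]]
[[[-0.0024, -0.033, 0.0002], 0.0105], [[-0.0028, -0.033, 0.0002], 0.0105], [[-0.0031, -0.0329, 0.0002], 0.0105], [[-0.0034, -0.0329, 0.0002], 0.0105], [[-0.0038, -0.0329, 0.0002], 0.0105]]
[[[-0.0041, -0.0328, 0.0002], 0.0105], [[-0.0045, -0.0328, 0.0002], 0.0105], [[-0.0048, -0.0327, 0.0002], 0.0105], [[-0.0052, -0.0327, 0.0002], 0.0105], [[-0.0055, -0.0326, 0.0002], 0.0105]]
```

Call:
jog_arm(motion=[[[-0.0007,-0.0331,0.0002],0.0105],[[-0.001,-0.0331,0.0002],0.0105],[[-0.0014,-0.0331,0.0002],0.0105],[[-0.0017,-0.033,0.0002],0.0105],[[-0.0021,-0.033,0.0002],0.0105]])

```text
t: 4.05
tcp_pos: [494.5, 169.0, 178.6]
eef_rot: [-0.165, 0.986, -0.0, -0.0]
force: [1.2, -0.6, -1.8]
grip_width: 23.4
```

Call:
jog_arm(motion=[[[-0.0024,-0.033,0.0002],0.0105],[[-0.0028,-0.033,0.0002],0.0105],[[-0.0031,-0.0329,0.0002],0.0105],[[-0.0034,-0.0329,0.0002],0.0105],[[-0.0038,-0.0329,0.0002],0.0105]])

```text
t: 4.68
tcp_pos: [559.6, 16.9, 177.6]
eef_rot: [-0.139, 0.99, 0.0, -0.0]
force: [-0.2, 0.1, -2.1]
grip_width: 23.4
```

Call:
jog_arm(motion=[[[-0.0041,-0.0328,0.0002],0.0105],[[-0.0045,-0.0328,0.0002],0.0105],[[-0.0048,-0.0327,0.0002],0.0105],[[-0.0052,-0.0327,0.0002],0.0105],[[-0.0055,-0.0326,0.0002],0.0105]])

```text
t: 5.3
tcp_pos: [624.7, -135.1, 176.4]
eef_rot: [-0.113, 0.994, 0.0, -0.0]
force: [-0.0, 0.5, -2.6]
grip_width: 23.3
```

```bash
python3 -c "
from h import *
plan(tub(-10,-76),136,103,5)
for n in ('top','scene'):
  p,d=cams.snapshot(n); cv2.imwrite(f'pics/{n}3.png',p)
  q=p[110:250,200:350] if n=='top' else p[150:300,190:340]
  cv2.imwrite(f'pics/{n}3c.png',cv2.resize(q,None,fx=4,fy=4,interpolation=cv2.INTER_CUBIC))
"
```

```text
t 5.3 tcp [ 624.7 -135.1  176.4] y 103.0 tilt z [-0.001  0.    -1.   ] F [-0.   0.5 -2.6] w 23.3
[[[0.0, 0.0002, 0.0081], -0.0001], [[0.0, 0.0002, 0.0081], -0.0001], [[0.0, 0.0002, 0.0081], -0.0001], [[0.0, 0.0002, 0.0081], -0.0001], [[0.0, 0.0002, 0.0081], -0.0001]]
```

View pics/scene3c.png

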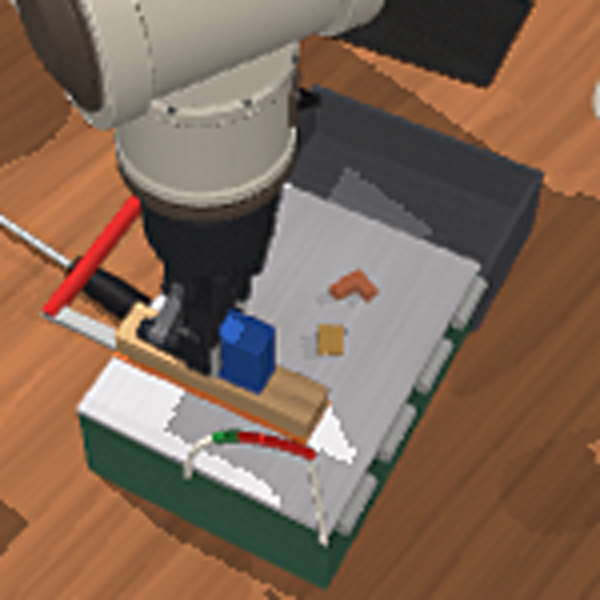

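View pics/top3c.png

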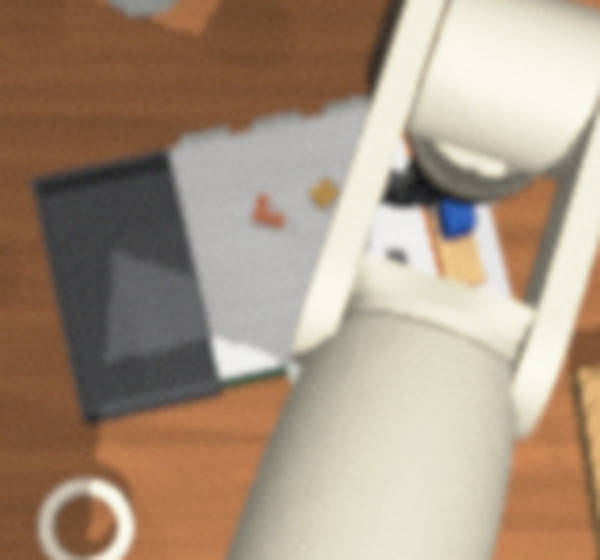

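The scene crop shows the held block at (120–325, 330–430), hanging level between the disc and the −y edge. It covers all the chips in x. Lowering, with a small extra shift to −y.

Call:
jog_arm(motion=[[[0,-0.003,0.009],0],[[0,0,0.009],0],[[0,0,0.009],0],[[0,0,0.009],0],[[0,0,0.005],0]])

```text
t: 6.02
tcp_pos: [625.0, -136.7, 135.1]
eef_rot: [-0.113, 0.994, 0.0, -0.0]
force: [0.1, -0.2, -1.3]
grip_width: 23.2
```

Call:
jog_arm(motion=[[[0,0,0.001],0],[[0,0,0.001],0],[[0,0,0.001],0],[[0,0,0],0],[[0,0,0],0]])

```text
t: 6.65
tcp_pos: [625.3, -137.0, 132.9]
eef_rot: [-0.113, 0.994, -0.0, 0.0]
force: [1.0, 0.0, -1.9]
grip_width: 23.5
```

```bash
python3 -c "
from h import *
plan(tub(-10,130),132,103,20)
for n in ('top','scene'):
  p,d=cams.snapshot(n); cv2.imwrite(f'pics/{n}4.png',p)
  q=p[110:250,200:350] if n=='top' else p[170:270,190:340]
  cv2.imwrite(f'pics/{n}4c.png',cv2.resize(q,None,fx=5,fy=5,interpolation=cv2.INTER_CUBIC))
"
```

```text
t 6.65 tcp [ 625.3 -137.   132.9] y 103.0 tilt z [ 0. -0. -1.] F [ 1.   0.  -1.9] w 23.5
[[[0.0, 0.0104, 0.0], -0.0], [[0.0, 0.0104, 0.0], -0.0], [[0.0, 0.0104, 0.0], -0.0], [[0.0, 0.0104, 0.0], -0.0], [[0.0, 0.0104, 0.0], -0.0]]
[[[0.0, 0.0104, 0.0], -0.0], [[0.0, 0.0104, 0.0], -0.0], [[0.0, 0.0104, 0.0], -0.0], [[0.0, 0.0104, 0.0], -0.0], [[0.0, 0.0104, 0.0], -0.0]]
[[[0.0, 0.0104, 0.0], -0.0], [[0.0, 0.0104, 0.0], -0.0], [[0.0, 0.0104, 0.0], -0.0], [[0.0, 0.0104, 0.0], -0.0], [[0.0, 0.0104, 0.0], -0.0]]
[[[0.0, 0.0104, 0.0], -0.0], [[0.0, 0.0104, 0.0], -0.0], [[0.0, 0.0104, 0.0], -0.0], [[0.0, 0.0104, 0.0], -0.0], [[0.0, 0.0104, 0.0], -0.0]]
```

View pics/scene4c.png

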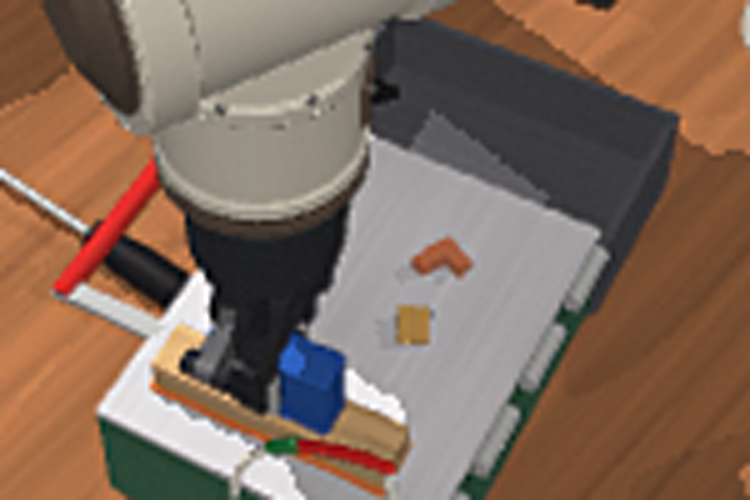

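View pics/top4c.png

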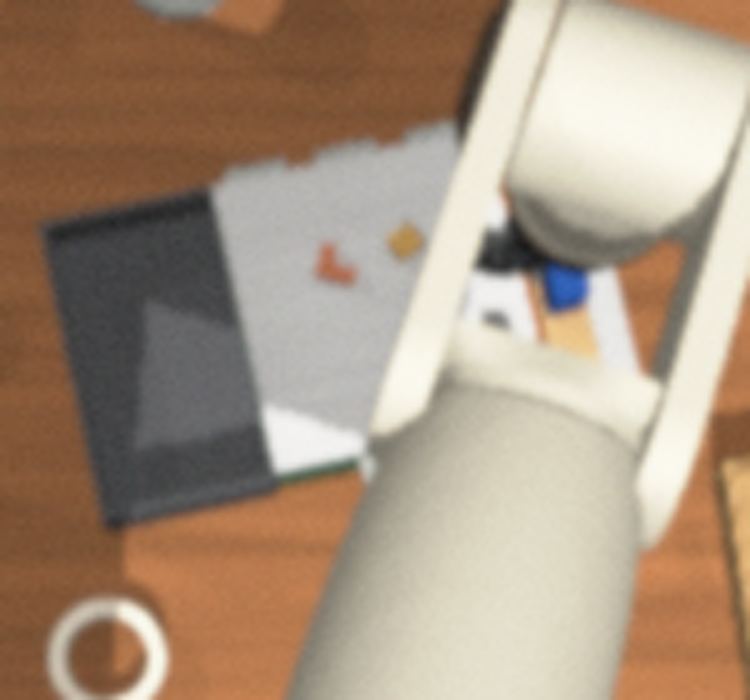

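No contact yet, by calculation the sole is about 2.5 mm above the hatch, and the disc is just ahead of the block at (495,320) in the top crop. Starting the sweep, 1 mm lower.

Call:
jog_arm(motion=[[[0,0.005,0.001],0],[[0,0.0075,0],0],[[0,0.01,0],0],[[0,0.01,0],0],[[0,0.01,0],0]])

```text
t: 7.38
tcp_pos: [615.5, -94.7, 131.9]
eef_rot: [-0.113, 0.994, -0.0, 0.0]
force: [-0.5, 0.4, -1.9]
grip_width: 23.3
```

Call:
jog_arm(motion=[[[0,0.01,0],0],[[0,0.01,0],0],[[0,0.01,0],0],[[0,0.01,0],0],[[0,0.01,0],0]])

```text
t: 8.0
tcp_pos: [604.3, -46.2, 131.8]
eef_rot: [-0.113, 0.994, -0.0, -0.0]
force: [0.7, -0.0, -2.0]
grip_width: 23.3
```

```bash
python3 -c "
from h import *
plan(tub(-10,130),132,103,10)
n='scene'
p,d=cams.snapshot(n); cv2.imwrite(f'pics/{n}5.png',p)
q=p[150:290,190:340]
cv2.imwrite(f'pics/{n}5c.png',cv2.resize(q,None,fx=4,fy=4,interpolation=cv2.INTER_CUBIC))
"
```

```text
t 8.0 tcp [604.3 -46.2 131.8] y 103.0 tilt z [-0. -0. -1.] F [ 0.7 -0.  -2. ] w 23.3
[[[0.0, 0.0116, -0.0], -0.0], [[0.0, 0.0116, -0.0], -0.0], [[0.0, 0.0116, -0.0], -0.0], [[0.0, 0.0116, -0.0], -0.0], [[0.0, 0.0116, -0.0], -0.0]]
[[[0.0, 0.0116, -0.0], -0.0], [[0.0, 0.0116, -0.0], -0.0], [[0.0, 0.0116, -0.0], -0.0], [[0.0, 0.0116, -0.0], -0.0], [[0.0, 0.0116, -0.0], -0.0]]
```

View pics/scene5c.png

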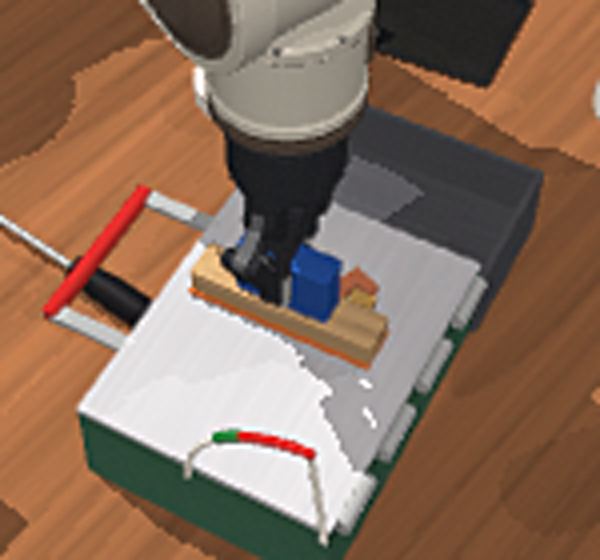

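The swept area behind the block is clean, and the copper and brass chips are just ahead of it near (358,285). Continuing.

Call:
jog_arm(motion=[[[0,0.0116,0],0],[[0,0.0116,0],0],[[0,0.0116,0],0],[[0,0.0116,0],0],[[0,0.0116,0],0]])

```text
t: 8.68
tcp_pos: [591.2, 10.5, 131.8]
eef_rot: [-0.113, 0.994, -0.0, -0.0]
force: [0.7, -0.4, -1.5]
grip_width: 23.1
```

Call:
jog_arm(motion=[[[0,0.0116,0],0],[[0,0.0116,0],0],[[0,0.0116,0],0],[[0,0.0116,0],0],[[0,0.0116,0],0]])

```text
t: 9.3
tcp_pos: [578.2, 67.0, 131.8]
eef_rot: [-0.113, 0.994, -0.0, -0.0]
force: [1.3, 0.7, -1.7]
grip_width: 23.2
```

Call:
jog_arm(motion=[[[0,0.005,0],0],[[0,0,0],0],[[0,0,-0.005],0],[[0,0,-0.02],0],[[0,0,-0.02],0]])

```text
t: 9.93
tcp_pos: [577.3, 70.7, 177.6]
eef_rot: [-0.113, 0.994, -0.0, -0.0]
force: [0.5, 0.1, -2.6]
grip_width: 23.1
```

```bash
python3 -c "
from h import *
plan([429.3,322],180,112,10)
for n in ('top','scene'):
  p,d=cams.snapshot(n); cv2.imwrite(f'pics/{n}6.png',p)
  q=p[110:250,200:350] if n=='top' else p[150:290,190:340]
  cv2.imwrite(f'pics/{n}6c.png',cv2.resize(q,None,fx=4,fy=4,interpolation=cv2.INTER_CUBIC))
"
```

```text
t 9.925 tcp [577.3  70.7 177.6] y 103.0 tilt z [-0. -0. -1.] F [ 0.5  0.1 -2.6] w 23.1
[[[0.0088, 0.0278, -0.0002], -0.0158], [[0.0083, 0.0279, -0.0002], -0.0158], [[0.0079, 0.0281, -0.0002], -0.0158], [[0.0075, 0.0282, -0.0002], -0.0158], [[0.007, 0.0283, -0.0002], -0.0158]]
[[[0.0066, 0.0284, -0.0002], -0.0158], [[0.0061, 0.0285, -0.0002], -0.0158], [[0.0057, 0.0286, -0.0002], -0.0158], [[0.0052, 0.0287, -0.0002], -0.0158], [[0.0048, 0.0288, -0.0002], -0.0158]]
```

View pics/scene6c.png

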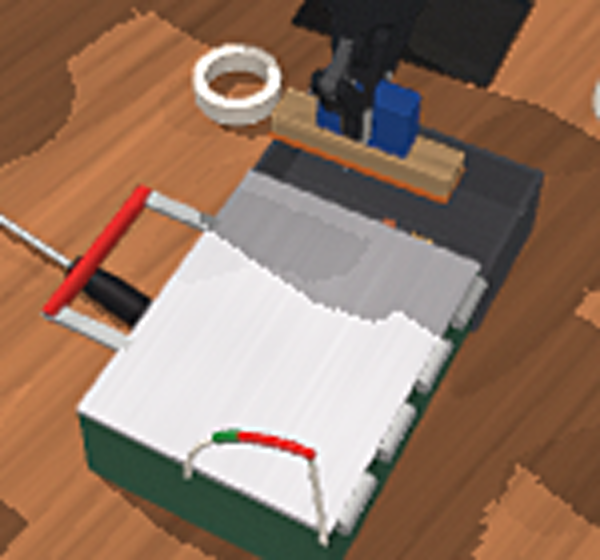

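View pics/top6c.png

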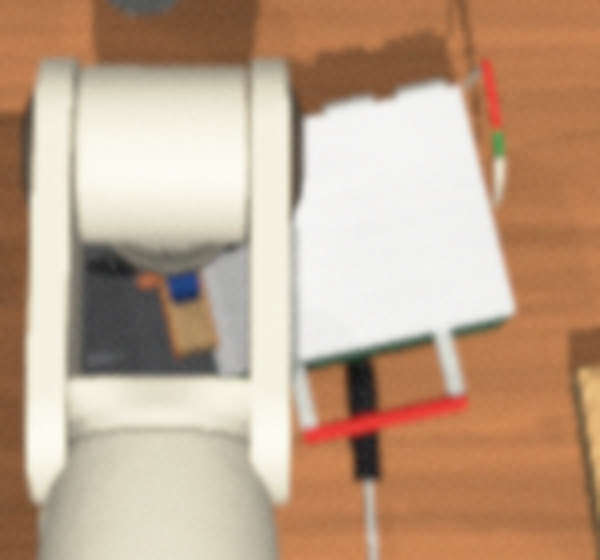

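The hatch is clear, and copper and brass show in the tray at (385,225) and (415,238) in the scene crop. I'll confirm all three once the arm is out of the way, while still holding the scraper.

Call:
jog_arm(motion=[[[0.0088,0.0278,0],-0.0158],[[0.0083,0.0279,0],-0.0158],[[0.0079,0.0281,0],-0.0158],[[0.0075,0.0282,0],-0.0158],[[0.007,0.0283,0],-0.0158]])

```text
t: 10.65
tcp_pos: [502.6, 197.1, 176.0]
eef_rot: [-0.152, 0.988, -0.0, -0.0]
force: [-0.4, -0.1, -2.3]
grip_width: 23.3
```

Call:
jog_arm(motion=[[[0.0066,0.0284,0],-0.0158],[[0.0061,0.0285,0],-0.0158],[[0.0057,0.0286,0],-0.0158],[[0.0052,0.0287,0],-0.0158],[[0.0048,0.0288,0],-0.0158]])

```text
t: 11.28
tcp_pos: [428.5, 322.8, 176.1]
eef_rot: [-0.191, 0.982, -0.0, -0.0]
force: [0.7, 0.2, -2.7]
grip_width: 23.2
```

```bash
python3 -c "
from h import *
plan([431,322],52,112,10)
for n in ('top','scene'):
  p,d=cams.snapshot(n); cv2.imwrite(f'pics/{n}7.png',p); np.save(f'pics/{n}7.npy',d)
  q=p[110:250,200:350] if n=='top' else p[150:290,190:340]
  cv2.imwrite(f'pics/{n}7c.png',cv2.resize(q,None,fx=4,fy=4,interpolation=cv2.INTER_CUBIC))
"
```

```text
t 11.275 tcp [428.5 322.8 176.1] y 112.0 tilt z [-0.001 -0.    -1.   ] F [ 0.7  0.2 -2.7] w 23.2
[[[-0.0002, -0.0002, 0.0124], 0.0001], [[-0.0002, -0.0002, 0.0124], 0.0001], [[-0.0002, -0.0002, 0.0124], 0.0001], [[-0.0002, -0.0002, 0.0124], 0.0001], [[-0.0002, -0.0002, 0.0124], 0.0001]]
[[[-0.0002, -0.0002, 0.0124], 0.0001], [[-0.0002, -0.0002, 0.0124], 0.0001], [[-0.0002, -0.0002, 0.0124], 0.0001], [[-0.0002, -0.0002, 0.0124], 0.0001], [[-0.0002, -0.0002, 0.0124], 0.0001]]
```

View pics/scene7c.png

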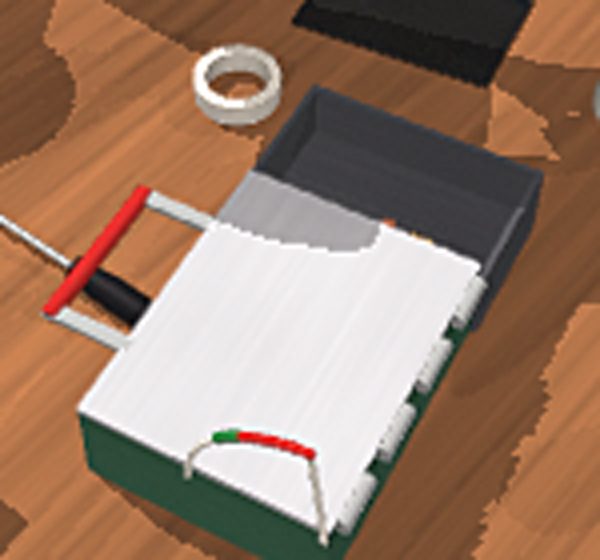

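View pics/top7c.png

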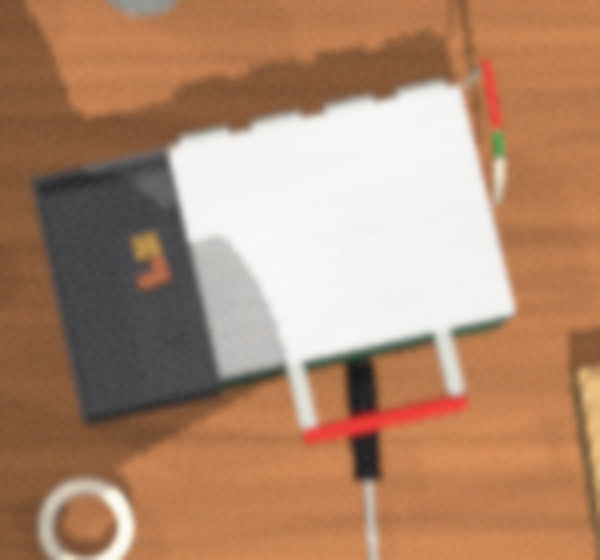

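Brass (147,245) and copper (153,272) are in the tray, and the hatch is clear. The disc is dark on dark, so I stretch the contrast.

```bash
python3 -c "
from h import *
p=cv2.imread('pics/top7.png');q=p[145:220,205:260].astype(float)
q=np.clip((q-30)*4,0,255).astype(np.uint8); A=cv2.resize(q,None,fx=7,fy=7,interpolation=cv2.INTER_CUBIC)
P=cloud('top',np.load('pics/top7.npy'))
r=P[...,:2]-TUB; c,s=np.cos(YAW),np.sin(YAW); z=P[145:220,205:260,2]
B=cv2.resize(np.clip(z*5,0,255).astype(np.uint8),None,fx=7,fy=7); cv2.imwrite('pics/d7.png',np.hstack([A,cv2.merge([B]*3)]))
for u,v in((236.7,171.2),(238.2,178)):
  w=ray('top',[[u,v]],25)[0,:2]-TUB; print(c*w[0]+s*w[1],-s*w[0]+c*w[1]-175)
"
```

```text
32.80146850406768 -23.54818674206504
9.306273329868162 -23.159530162914564
```

View pics/d7.png

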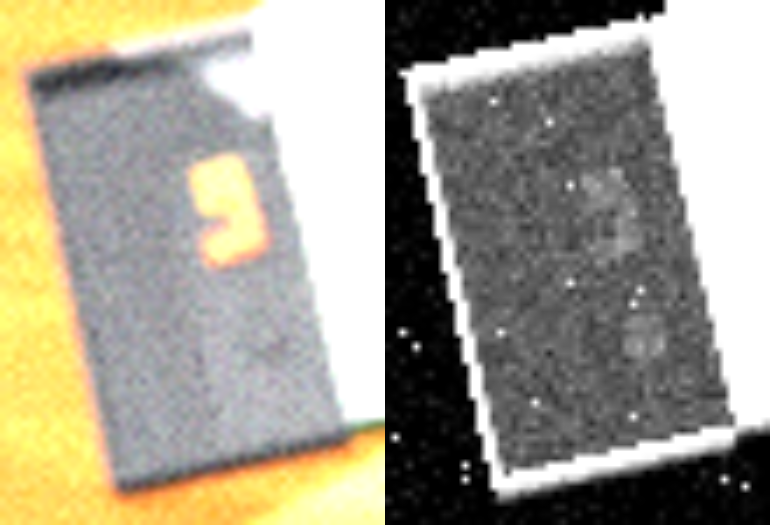

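The depth image shows the disc lying in the tray at (645,335), so all three are in. Laying the scraper back.

Call:
jog_arm(motion=[[[0,0,0.02],0],[[0,0,0.025],0],[[0,0,0.025],0],[[0,0,0.025],0],[[0,0,0.02],0]])

```text
t: 12.0
tcp_pos: [429.1, 321.3, 60.2]
eef_rot: [-0.191, 0.982, -0.0, -0.001]
force: [0.4, 0.5, -3.1]
grip_width: 23.4
```

Call:
jog_arm(motion=[[[0,0,0.005],0],[[0,0,0.003],0],[[0,0,0.002],0],[[0,0,0.001],0],[[0,0,0],0]])

```text
t: 12.62
tcp_pos: [429.1, 322.3, 51.0]
eef_rot: [-0.191, 0.982, 0.0, 0.0]
force: [0.5, -0.4, -2.4]
grip_width: 23.0
```

```bash
python3 -c "
from h import *
plan([431,322],150,112,5)
n='scene'
p,d=cams.snapshot(n); cv2.imwrite(f'pics/{n}8.png',p)
q=p[90:200,220:370]
cv2.imwrite(f'pics/{n}8c.png',cv2.resize(q,None,fx=4,fy=4,interpolation=cv2.INTER_CUBIC))
"
```

```text
t 12.625 tcp [429.1 322.3  51. ] y 112.0 tilt z [ 0.  0. -1.] F [ 0.5 -0.4 -2.4] w 23.0
[[[-0.0003, -0.0002, -0.0198], 0.0002], [[-0.0003, -0.0002, -0.0198], 0.0002], [[-0.0003, -0.0002, -0.0198], 0.0002], [[-0.0003, -0.0002, -0.0198], 0.0002], [[-0.0003, -0.0002, -0.0198], 0.0002]]
```

View pics/scene8c.png

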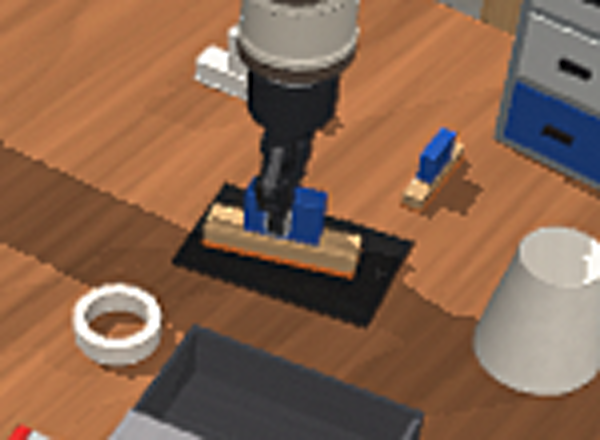

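The scraper is at the mat, about 1 mm or less above it, as the force still shows its weight. I lower until it touches, then open.

Call:
jog_arm(motion=[[[0,0,0.001],0],[[0,0,0.0005],0],[[0,0,0],0],[[0,0,0],0],[[0,0,0],0]])

```text
t: 13.3
tcp_pos: [429.2, 322.3, 50.3]
eef_rot: [-0.191, 0.982, 0.0, 0.0]
force: [-6.0, -3.2, 14.3]
grip_width: 23.4
```

Call:
jog_arm(motion=[[[0,0,0],0],[[0,0,0],0],[[0,0,0],0],[[0,0,0],0],[[0,0,0],0]], gripper=80)

```text
t: 13.92
tcp_pos: [429.1, 322.2, 49.2]
eef_rot: [-0.191, 0.982, -0.0, -0.0]
force: [0.4, -0.4, -0.9]
grip_width: 68.2
```

Call:
jog_arm(motion=[[[0,0,-0.01],0],[[0,0,-0.02],0],[[0,0,-0.03],0],[[0,0,-0.03],0],[[0,0,-0.03],0]])

```text
t: 14.55
tcp_pos: [429.0, 322.2, 171.1]
eef_rot: [-0.191, 0.982, 0.0, 0.0]
force: [0.4, -0.2, -0.4]
grip_width: 68.6
```

```bash
python3 -c "
from h import *
print(tub(-155,0))
plan(tub(-155,0),170,13,15)
n='scene'
p,d=cams.snapshot(n); cv2.imwrite(f'pics/{n}9.png',p)
q=p[90:200,220:370]
cv2.imwrite(f'pics/{n}9c.png',cv2.resize(q,None,fx=4,fy=4,interpolation=cv2.INTER_CUBIC))
"
```

```text
[465.97263996 -92.86741342]
t 14.55 tcp [429.  322.2 171.1] y 112.0 tilt z [ 0.001  0.    -1.   ] F [ 0.4 -0.2 -0.4] w 68.6
[[[0.0081, -0.0266, 0.0001], -0.0942], [[0.0106, -0.0257, 0.0001], -0.0942], [[0.0129, -0.0246, 0.0001], -0.0942], [[0.0152, -0.0233, 0.0001], -0.0942], [[0.0173, -0.0217, 0.0001], -0.0942]]
[[[0.0193, -0.02, 0.0001], -0.0942], [[0.0211, -0.0181, 0.0001], -0.0942], [[0.0227, -0.016, 0.0001], -0.0942], [[0.0241, -0.0138, 0.0001], -0.0942], [[0.0253, -0.0115, 0.0001], -0.0942]]
[[[0.0263, -0.0091, 0.0001], -0.0942], [[0.027, -0.0066, 0.0001], -0.0942], [[0.0275, -0.004, 0.0001], -0.0942], [[0.0277, -0.0014, 0.0001], -0.0942], [[0.0278, 0.0012, 0.0001], -0.0942]]
```

View pics/scene9c.png

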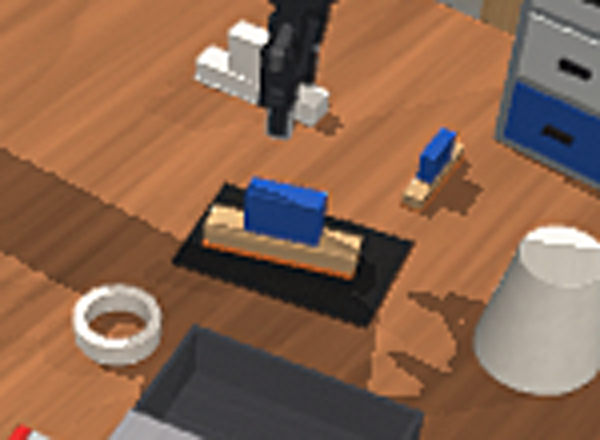

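The scraper stands released on the mat. Before turning I check joint 6's margin.

```bash
python3 -c "
from h import *
print(robot.state()['q'].round(2))"
```

```text
[ 0.5   0.1   1.63 -0.    1.4  -1.45]
```

Turning the negative way would take joint 6 out of range (about −3.7), so I turn +1.728 instead (about −0.56).

```bash
sed -i 's/def plan(xy,z,ydeg=None,n=5,start=None)/def plan(xy,z,ydeg=None,n=5,flip=0)/; s/(ydeg-ya+90)%180-90/(ydeg-ya+90)%180-90+flip/' h.py; python3 -c "
from h import *
plan(tub(-155,0),170,13,15,-180)"
```

```text
t 14.6 tcp [430.1 322.9 175.1] y 112.0 tilt z [ 0.005  0.003 -1.   ] F [ 1.3 -0.1  4.3] w 68.0
[[[0.0082, -0.0266, 0.0003], 0.1152], [[0.0051, -0.0274, 0.0003], 0.1152], [[0.0019, -0.0278, 0.0003], 0.1152], [[-0.0013, -0.0278, 0.0003], 0.1152], [[-0.0045, -0.0275, 0.0003], 0.1152]]
[[[-0.0076, -0.0268, 0.0003], 0.1152], [[-0.0106, -0.0257, 0.0003], 0.1152], [[-0.0135, -0.0243, 0.0003], 0.1152], [[-0.0162, -0.0226, 0.0003], 0.1152], [[-0.0187, -0.0206, 0.0003], 0.1152]]
[[[-0.021, -0.0183, 0.0003], 0.1152], [[-0.0229, -0.0157, 0.0003], 0.1152], [[-0.0246, -0.013, 0.0003], 0.1152], [[-0.0259, -0.0101, 0.0003], 0.1152], [[-0.0269, -0.007, 0.0003], 0.1152]]
```

Call:
jog_arm(motion=[[[0.0082,-0.0266,0],0.1152],[[0.0051,-0.0274,0],0.1152],[[0.0019,-0.0278,0],0.1152],[[-0.0013,-0.0278,0],0.1152],[[-0.0045,-0.0275,0],0.1152]])

```text
t: 15.22
tcp_pos: [441.0, 182.7, 169.9]
eef_rot: [0.097, 0.995, 0.0, 0.0]
force: [-0.6, -0.4, 0.2]
grip_width: 68.3
```

Call:
jog_arm(motion=[[[-0.0076,-0.0268,0],0.1152],[[-0.0106,-0.0257,0],0.1152],[[-0.0135,-0.0243,0],0.1152],[[-0.0162,-0.0226,0],0.1152],[[-0.0187,-0.0206,0],0.1152]])

```text
t: 15.85
tcp_pos: [452.8, 44.0, 169.9]
eef_rot: [0.376, 0.927, 0.0, 0.0]
force: [-0.1, 0.1, 0.4]
grip_width: 68.2
```

Call:
jog_arm(motion=[[[-0.021,-0.0183,0],0.1152],[[-0.0229,-0.0157,0],0.1152],[[-0.0246,-0.013,0],0.1152],[[-0.0259,-0.0101,0],0.1152],[[-0.0269,-0.007,0],0.1152]], gripper=65)

```text
t: 16.48
tcp_pos: [464.9, -94.6, 170.0]
eef_rot: [0.624, 0.782, 0.0, 0.0]
force: [-0.2, 0.4, 0.1]
grip_width: 55.6
```

```bash
python3 -c "
from h import *
plan([464.7,-92],76,13,10)
for n in ('top','scene'):
  p,d=cams.snapshot(n); cv2.imwrite(f'pics/{n}10.png',p)
  q=p[150:290,220:370] if n=='top' else p[150:270,150:300]
  cv2.imwrite(f'pics/{n}10c.png',cv2.resize(q,None,fx=4,fy=4,interpolation=cv2.INTER_CUBIC))
"
```

```text
t 16.475 tcp [464.9 -94.6 170. ] y 12.8 tilt z [ 0.001 -0.    -1.   ] F [-0.2  0.4  0.1] w 55.6
[[[0.0003, 0.0, 0.0094], -0.0003], [[0.0003, 0.0, 0.0094], -0.0003], [[0.0003, 0.0, 0.0094], -0.0003], [[0.0003, 0.0, 0.0094], -0.0003], [[0.0003, 0.0, 0.0094], -0.0003]]
[[[0.0003, 0.0, 0.0094], -0.0003], [[0.0003, 0.0, 0.0094], -0.0003], [[0.0003, 0.0, 0.0094], -0.0003], [[0.0003, 0.0, 0.0094], -0.0003], [[0.0003, 0.0, 0.0094], -0.0003]]
```

View pics/scene10c.png

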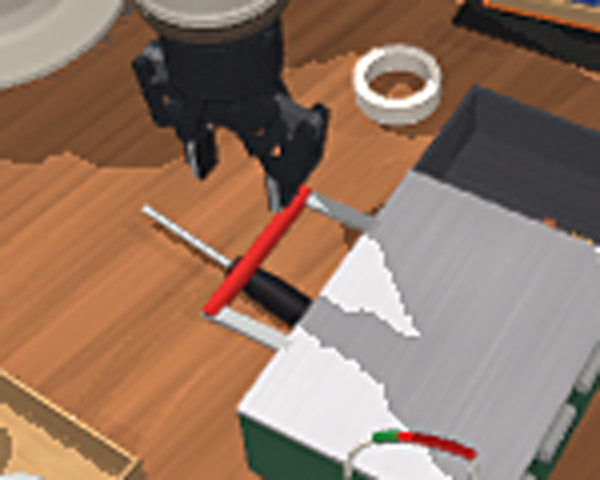

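View pics/top10c.png

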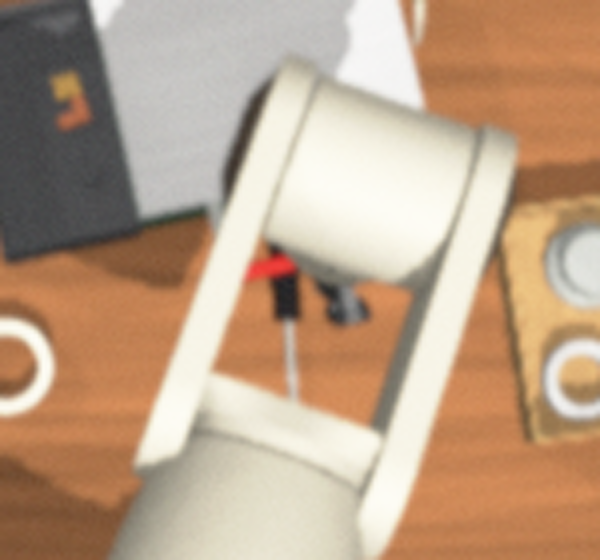

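The open fingers are above the red bar, which runs (210–305, 195–310) in the scene crop. With a 56 mm opening and the back edge 60 mm away, there is room. Descending.

Call:
jog_arm(motion=[[[0.0005,0,0.012],0],[[0.0005,0,0.012],0],[[0.0005,0,0.012],0],[[0.0005,0,0.012],0],[[0.0005,0,0.012],0]])

```text
t: 17.2
tcp_pos: [464.3, -90.9, 108.4]
eef_rot: [0.622, 0.783, -0.0, -0.0]
force: [0.4, 0.2, 0.5]
grip_width: 55.5
```

Call:
jog_arm(motion=[[[0,0,0.009],0],[[0,0,0.009],0],[[0,0,0.008],0],[[0,0,0.008],0],[[0,0,0],0]])

```text
t: 17.82
tcp_pos: [464.0, -91.1, 74.7]
eef_rot: [0.622, 0.783, -0.0, -0.0]
force: [-0.1, -0.2, 0.6]
grip_width: 55.4
```

```bash
python3 -c "
from h import *
plan([464.7,-92],76,13,10)
for n in ('scene',):
  p,d=cams.snapshot(n); cv2.imwrite(f'pics/{n}11.png',p)
  q=p[150:270,150:300]
  cv2.imwrite(f'pics/{n}11c.png',cv2.resize(q,None,fx=4,fy=4,interpolation=cv2.INTER_CUBIC))
"
```

```text
t 17.825 tcp [464.  -91.1  74.7] y 13.0 tilt z [-0.001  0.    -1.   ] F [-0.1 -0.2  0.6] w 55.4
[[[-0.0001, 0.0, -0.0001], 0.0001], [[-0.0001, 0.0, -0.0001], 0.0001], [[-0.0001, 0.0, -0.0001], 0.0001], [[-0.0001, 0.0, -0.0001], 0.0001], [[-0.0001, 0.0, -0.0001], 0.0001]]
[[[-0.0001, 0.0, -0.0001], 0.0001], [[-0.0001, 0.0, -0.0001], 0.0001], [[-0.0001, 0.0, -0.0001], 0.0001], [[-0.0001, 0.0, -0.0001], 0.0001], [[-0.0001, 0.0, -0.0001], 0.0001]]
```

View pics/scene11c.png

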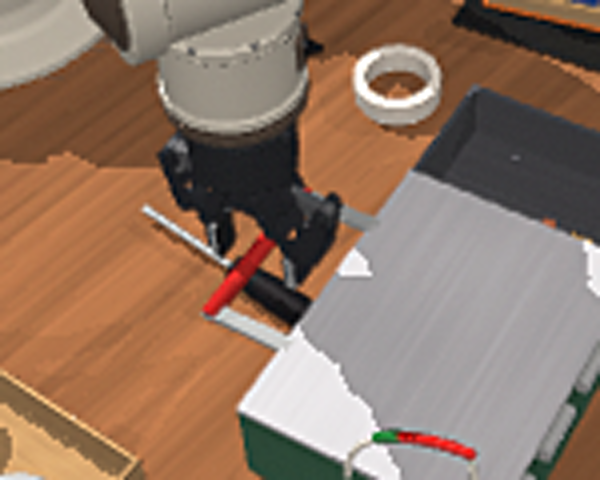

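The fingers straddle the bar. Closing.

Call:
jog_arm(motion=[[[0,0,0],0],[[0,0,0],0],[[0,0,0],0],[[0,0,0],0],[[0,0,0],0]], gripper=0, squeeze=40)

```text
t: 18.5
tcp_pos: [464.3, -91.2, 75.4]
eef_rot: [0.622, 0.783, -0.0, 0.0]
force: [-2.6, -0.9, 1.0]
grip_width: 12.8
```

```bash
cat >> h.py <<'E'
def arc(a0,a1,n,sgn=None):
    """tool-frame rows (y=tub x, z down) for the arc about the hinge; r=250"""
    a=np.linspace(a0,a1,n+1); dx=np.diff(-250*np.cos(a)); dz=np.diff(250*np.sin(a))
    rows=[[[0,float(round(x/1000,4)),float(round(-z/1000,4))],0] for x,z in zip(dx,dz)]
    for i in range(0,n,5): print(rows[i:i+5])
def angle():
    """hatch angle from TCP: grasp pt 5 mm above TCP"""
    st=robot.state(); p=st['tcp_pos']; h=tub(95,0); u=np.array([np.cos(YAW),np.sin(YAW)])
    x=-(p[:2]-h)@u; z=p[2]+5-81; print('tcp',p.round(1),'F',st['force'].round(1),'w',round(st['grip_width'],1),'r',np.hypot(x,z).round(1),'ang',np.arctan2(z,x).round(3))
E
python3 -c "
from h import *
angle(); plan([464.7,-92],76,13,1); arc(0,1.06,25)"
```

```text
tcp [464.3 -91.2  75.4] F [-2.6 -0.9  1. ] w 12.8 r 251.3 ang -0.003
t 18.5 tcp [464.3 -91.2  75.4] y 13.0 tilt z [-0. -0. -1.] F [-2.6 -0.9  1. ] w 12.8
[[[-0.0008, 0.0002, -0.0006], 0.0006]]
[[[0, 0.0002, -0.0106], 0], [[0, 0.0007, -0.0106], 0], [[0, 0.0011, -0.0105], 0], [[0, 0.0016, -0.0105], 0], [[0, 0.002, -0.0104], 0]]
[[[0, 0.0024, -0.0103], 0], [[0, 0.0029, -0.0102], 0], [[0, 0.0033, -0.0101], 0], [[0, 0.0037, -0.0099], 0], [[0, 0.0042, -0.0098], 0]]
[[[0, 0.0046, -0.0096], 0], [[0, 0.005, -0.0094], 0], [[0, 0.0054, -0.0091], 0], [[0, 0.0057, -0.0089], 0], [[0, 0.0061, -0.0087], 0]]
[[[0, 0.0065, -0.0084], 0], [[0, 0.0068, -0.0081], 0], [[0, 0.0072, -0.0078], 0], [[0, 0.0075, -0.0075], 0], [[0, 0.0078, -0.0072], 0]]
[[[0, 0.0081, -0.0068], 0], [[0, 0.0084, -0.0065], 0], [[0, 0.0086, -0.0061], 0], [[0, 0.0089, -0.0058], 0], [[0, 0.0091, -0.0054], 0]]
```

Gripped on the bar: width 12.8 mm (the scraper grip also read about 0.7 mm low), bar radius 251 mm against the 250 mm given. Raising along the arc.

Call:
jog_arm(motion=[[[0,0.0002,-0.0106],0],[[0,0.0007,-0.0106],0],[[0,0.0011,-0.0105],0],[[0,0.0016,-0.0105],0],[[0,0.002,-0.0104],0]])

```text
t: 19.12
tcp_pos: [469.5, -90.1, 128.7]
eef_rot: [0.622, 0.783, -0.0, -0.0]
force: [-3.5, -5.5, -1.9]
grip_width: 12.9
```

Call:
jog_arm(motion=[[[0,0.0024,-0.0103],0],[[0,0.0029,-0.0102],0],[[0,0.0033,-0.0101],0],[[0,0.0037,-0.0099],0],[[0,0.0042,-0.0098],0]])

```text
t: 19.75
tcp_pos: [485.0, -86.7, 179.1]
eef_rot: [0.622, 0.783, -0.001, -0.0]
force: [-11.8, -8.8, 4.0]
grip_width: 12.6
```

```bash
python3 -c "
from h import *
angle()
for n in ('scene',):
  p,d=cams.snapshot(n); cv2.imwrite(f'pics/{n}12.png',p)
  q=p[130:290,150:330]
  cv2.imwrite(f'pics/{n}12c.png',cv2.resize(q,None,fx=3.5,fy=3.5,interpolation=cv2.INTER_CUBIC))
"
```

```text
tcp [485.  -86.7 179.1] F [-11.8  -8.8   4. ] w 12.6 r 252.1 ang 0.421
```

View pics/scene12c.png

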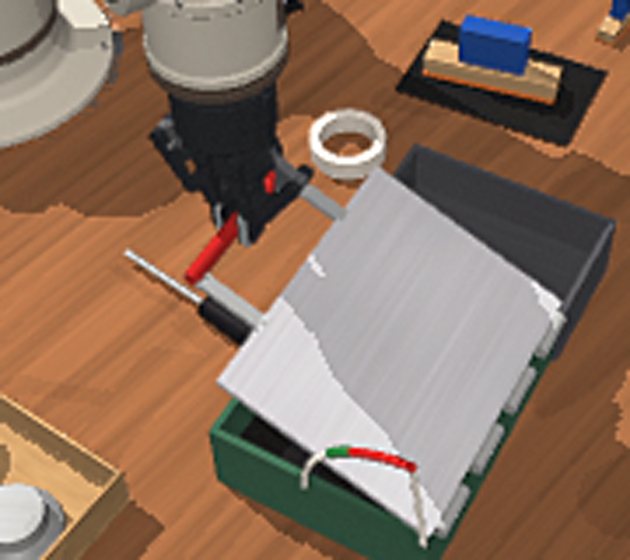

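The hatch follows. A side force of about 13 N has built up towards −x and −y in tub axes, so I relax the path by 1–2 mm that way and go on.

Call:
jog_arm(motion=[[[-0.0005,0.004,-0.0096],0],[[-0.0005,0.0045,-0.0094],0],[[-0.0005,0.005,-0.0091],0],[[0,0.0055,-0.0089],0],[[0,0.0061,-0.0087],0]])

```text
t: 20.42
tcp_pos: [509.8, -81.5, 224.9]
eef_rot: [0.622, 0.783, -0.0, -0.001]
force: [-11.9, -0.2, 6.0]
grip_width: 12.6
```

```bash
python3 -c "
from h import *
angle()"
```

```text
tcp [509.8 -81.5 224.9] F [-11.9  -0.2   6. ] w 12.6 r 253.2 ang 0.629
```

The force is purely radial outwards, so I widen the radius by about 2 mm more.

Call:
jog_arm(motion=[[[0,0.0058,-0.0088],0],[[0,0.0062,-0.0085],0],[[0,0.0067,-0.0081],0],[[0,0.0072,-0.0078],0],[[0,0.0075,-0.0074],0]])

```text
t: 21.05
tcp_pos: [543.4, -74.3, 265.3]
eef_rot: [0.622, 0.783, -0.0, -0.0]
force: [-3.8, 0.0, 1.8]
grip_width: 12.5
```

```bash
python3 -c "
from h import *
angle();arc(0.83,1.06,5)"
```

```text
tcp [543.4 -74.3 265.3] F [-3.8  0.   1.8] w 12.5 r 254.7 ang 0.838
[[[0, 0.0087, -0.0076], 0], [[0, 0.009, -0.0072], 0], [[0, 0.0093, -0.0067], 0], [[0, 0.0096, -0.0063], 0], [[0, 0.0099, -0.0059], 0]]
```

Call:
jog_arm(motion=[[[0,0.0085,-0.0077],0],[[0,0.009,-0.0073],0],[[0,0.0093,-0.0067],0],[[0,0.0096,-0.0063],0],[[0,0.0099,-0.0059],0]])

```text
t: 21.68
tcp_pos: [588.9, -64.4, 299.5]
eef_rot: [0.622, 0.783, -0.0, 0.001]
force: [-3.8, -5.2, 6.3]
grip_width: 12.4
```

```bash
python3 -c "
from h import *
angle();arc(1.06,1.1,5)
for n in ('scene',):
  p,d=cams.snapshot(n); cv2.imwrite(f'pics/{n}13.png',p);np.save('pics/s13.npy',d)
  q=p[110:290,150:330]
  cv2.imwrite(f'pics/{n}13c.png',cv2.resize(q,None,fx=3.3,fy=3.3,interpolation=cv2.INTER_CUBIC))
"
```

```text
tcp [588.9 -64.4 299.5] F [-3.8 -5.2  6.3] w 12.4 r 255.5 ang 1.065
[[[0, 0.0017, -0.001], 0], [[0, 0.0018, -0.001], 0], [[0, 0.0018, -0.0009], 0], [[0, 0.0018, -0.0009], 0], [[0, 0.0018, -0.0009], 0]]
```

View pics/scene13c.png

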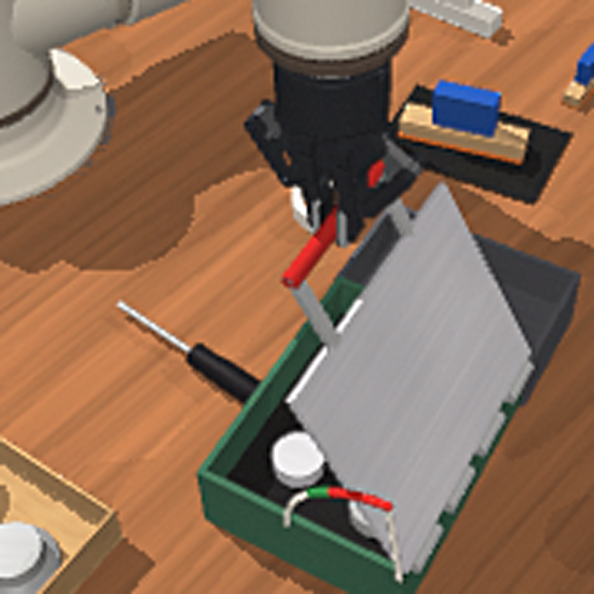

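The hatch is past the green part of the quadrant, with the bar still held at (335,225). I measure its angle by fitting a plane to the plate's depth points.

```bash
cat >> h.py <<'E'
def platefit(im,dep,n='scene'):
    P=cloud(n,dep); S=cv2.cvtColor(im,cv2.COLOR_BGR2HSV)[...,1]
    w=P[...,:2]-TUB; c,s=np.cos(YAW),np.sin(YAW); X=c*w[...,0]+s*w[...,1]; Y=-s*w[...,0]+c*w[...,1]; Z=P[...,2]
    m=(abs(Y)<105)&(X>-30)&(X<90)&(Z>100)&(Z<235)&(S<50)&(dep>0)
    A=np.c_[X[m],Y[m],Z[m]]
    for k in range(8):
        ce=A.mean(0); nrm=np.linalg.svd(A-ce,full_matrices=False)[2][2]; r=abs((A-ce)@nrm); A=A[r<max(4,2*np.median(r))]
    nrm*=np.sign(nrm[2]); print('plate pts',len(A),'angle',np.arctan2(-nrm[0],nrm[2]).round(3),'ny',nrm[1].round(3),'rms',r.std().round(2),'x at z=84',ce[0]-(84-ce[2])*nrm[2]/nrm[0])
E
python3 -c "
from h import *
platefit(cv2.imread('pics/scene13.png'),np.load('pics/s13.npy'))"
```

```text
plate pts 2974 angle -1.058 ny -0.013 rms 0.62 x at z=84 94.86866174430418
```

The plane fit gives 1.058 rad and the TCP estimate 1.065, so the hatch is past 1.0 and well below 1.45. I hold briefly, then ease back to about 0.79 rad.

```bash
python3 -c "
from h import *
arc(1.063,0.79,15)"
```

```text
[[[0, -0.004, 0.0022], 0], [[0, -0.0039, 0.0023], 0], [[0, -0.0039, 0.0024], 0], [[0, -0.0038, 0.0025], 0], [[0, -0.0038, 0.0025], 0]]
[[[0, -0.0037, 0.0026], 0], [[0, -0.0037, 0.0027], 0], [[0, -0.0036, 0.0027], 0], [[0, -0.0036, 0.0028], 0], [[0, -0.0035, 0.0029], 0]]
[[[0, -0.0035, 0.0029], 0], [[0, -0.0034, 0.003], 0], [[0, -0.0034, 0.0031], 0], [[0, -0.0033, 0.0031], 0], [[0, -0.0033, 0.0032], 0]]
```

Call:
jog_arm(motion=[[[0,0,0],0],[[0,0,0],0],[[0,0,0],0],[[0,0,0],0],[[0,0,0],0]])

```text
t: 22.35
tcp_pos: [588.6, -64.5, 299.3]
eef_rot: [0.622, 0.783, -0.0, 0.001]
force: [-4.4, -4.2, 6.0]
grip_width: 12.5
```

Call:
jog_arm(motion=[[[0,-0.004,0.0022],0],[[0,-0.0039,0.0023],0],[[0,-0.0039,0.0024],0],[[0,-0.0038,0.0025],0],[[0,-0.0038,0.0025],0]])

```text
t: 22.98
tcp_pos: [570.0, -68.5, 287.3]
eef_rot: [0.622, 0.783, 0.0, 0.001]
force: [-0.9, -0.4, 5.3]
grip_width: 12.7
```

Call:
jog_arm(motion=[[[0,-0.0037,0.0026],0],[[0,-0.0037,0.0027],0],[[0,-0.0036,0.0027],0],[[0,-0.0036,0.0028],0],[[0,-0.0035,0.0029],0]])

```text
t: 23.6
tcp_pos: [551.6, -72.4, 272.4]
eef_rot: [0.622, 0.783, 0.0, -0.0]
force: [2.4, -0.2, -1.1]
grip_width: 12.4
```

Call:
jog_arm(motion=[[[0,-0.0035,0.0029],0],[[0,-0.0034,0.003],0],[[0,-0.0034,0.0031],0],[[0,-0.0033,0.0031],0],[[0,-0.0033,0.0032],0]])

```text
t: 24.22
tcp_pos: [534.9, -76.1, 257.3]
eef_rot: [0.622, 0.783, -0.0, -0.0]
force: [1.8, 5.9, -1.7]
grip_width: 12.5
```

Call:
jog_arm(motion=[[[0,0,0],0],[[0,0,0],0],[[0,0,0],0],[[0,0,0],0],[[0,0,0],0]])

```text
t: 24.85
tcp_pos: [535.2, -76.0, 257.5]
eef_rot: [0.622, 0.783, 0.0, -0.0]
force: [-0.7, 5.4, 0.2]
grip_width: 12.2
```

```bash
python3 -c "
from h import *
angle()
p,d=cams.snapshot('scene'); platefit(p,d); cv2.imwrite('pics/scene14.png',p)
cv2.imwrite('pics/scene14c.png',cv2.resize(p[100:300,150:350],None,fx=3,fy=3,interpolation=cv2.INTER_CUBIC))
p,d=cams.snapshot('top'); cv2.imwrite('pics/top14.png',p); np.save('pics/t14.npy',d)
p2,d=cams.snapshot('scene'); platefit(p2,d)
z=cloud('top',np.load('pics/t14.npy'))[145:220,205:260,2]
B=cv2.resize(np.clip(z*5,0,255).astype(np.uint8),None,fx=5,fy=5)
cv2.imwrite('pics/top14c.png',np.hstack([cv2.resize(p[145:220,205:260],None,fx=5,fy=5),cv2.merge([B]*3)]))
"
```

```text
tcp [535.2 -76.  257.5] F [-0.7  5.4  0.2] w 12.2 r 254.8 ang 0.793
plate pts 3464 angle -0.781 ny -0.01 rms 0.79 x at z=84 93.8791840331561
plate pts 3479 angle -0.781 ny -0.011 rms 0.79 x at z=84 93.98344811260189
```

View pics/scene14c.png

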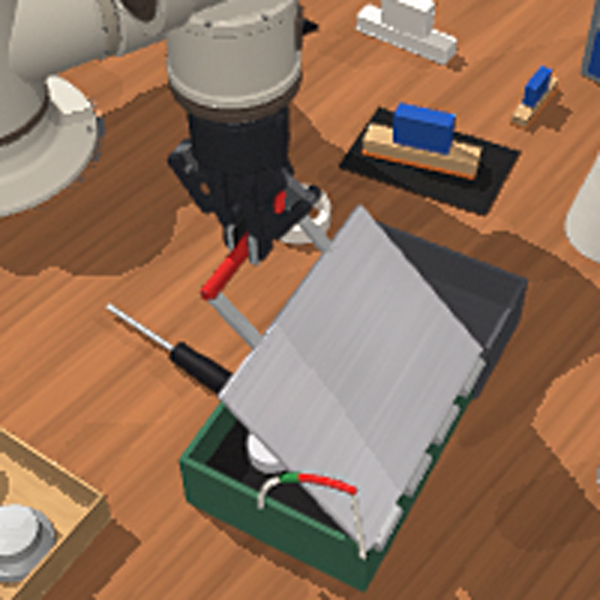

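View pics/top14c.png

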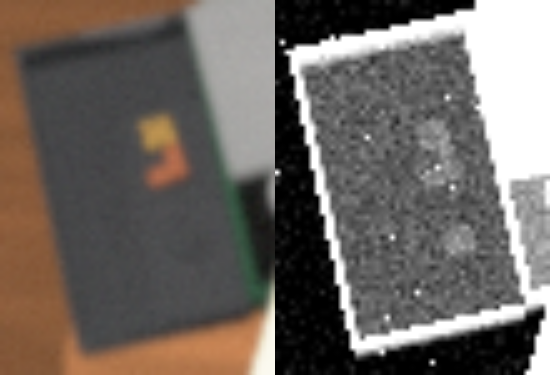

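View pics/top14.png

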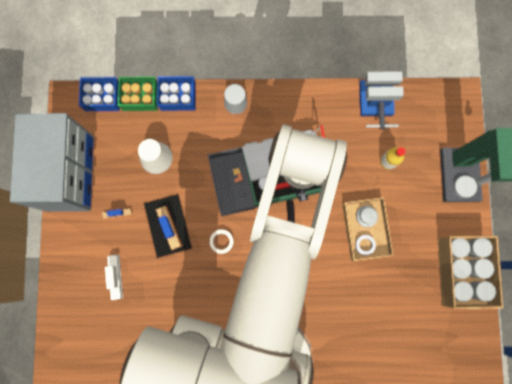

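The hatch stands at 0.78 rad and is still: two fits agree, inside 0.70–0.93. All three chips are in the tray, seen in colour and depth, the scraper is on the mat, and the bystanders look unmoved. Handing in.

```bash
python3 -c "
from h import *
print(robot.sign_off()); angle()"
```

```text
the job is handed in; nothing more can be done
None
the job is handed in; nothing more can be done
```

I did every step of the task and handed the job in at about 25 s of the 66 s allowed. No verdict was reported.

- **Sweep:** I picked up the wood and blue scraper from its mat and swept all three offcuts into the catch tray in one pass. The hatch was then clear. Copper and brass show in the tray by colour. The dark disc shows only in the depth image.
- **Scraper:** It was put back within about a millimetre of where it had stood, pressed down with about 14 N and released.
- **Hatch:** I raised it by the red bar to 1.06 rad and held it there, then eased it back. The plate fit gave 0.781 rad twice, and the arm position gave 0.793. Both are about ten degrees short of the balance point.
- **At hand-in:** The fingers were still closed on the bar and the hatch was not moving.

**Disagreements:**
- The bar's arc came out about 5 mm wider than the 250 mm given. That put up to about 15 N of side force on the tool during the lift, so I widened the path.
- A side force of about 5 N along the bar remained at the end.
- The bystanders looked unmoved in the final top view, but I judged this by eye and did not measure it.

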